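Close the culture tub and hold the mixer's recessed run button

ROBOT

A 6-joint arm with a two-finger parallel gripper is mounted at the origin on the work surface. World frame = base frame: x ahead of the robot, y to its left, z up, the work surface at z = 0. Lengths are in m, angles in rad, forces in N, time in s.
With the tool pointing down it reaches from about 0.375 to 0.9 m from the base axis. Payload 3.1 kg.
Tool frame: the origin (TCP) lies midway between the tips of the shut fingers; the grasp point (between the pads) lies 19 mm behind it (manip.grip_depth is the distance from the TCP to the grasp point, in m); z points along the fingers, y is the line along which they close (so a half turn about z gives the same grasp; the last joint's range is limited). The gripper opens to 85 mm and grips with 20 to 120 N. Pads are 22 mm wide; open, the fingers measure 114 mm over their backs; the gripper's body (76 mm by 85 mm) begins 54 mm behind the grasp point. The pads swing forward as they close: fully open they stand 13 mm farther back than shut.
Start: joints at [1.161, 0.527, 1.433, -0, 1.181, -0.178], TCP at [0.143, 0.608, 0.231] pointing down, gripper open.
Joint ranges: [-3.08, 3.08], [-0.75, 2.2], [0.22, 2.44], [-1.43, 4.57], [0, 2.65], [-2.85, 2.85]. Speed limits (rad/s): [2.79, 2.79, 3.14, 3.14, 3.14, 3.14].

INTERFACE

Orientations are given as a unit quaternion [x, y, z, w].
In Python, from station import telemetry, snapshot, manip gives the robot as it stands. The module is installed in compiled form; this text tells all that it offers.
- The arm moves only by the shell command python3 -m crank 'ROWS' [OPENING] [FORCE]. ROWS is text: rows parted by semicolons, each of 6 numbers parted by spaces: the shift along the tool's x, y, z as a fraction of full scale, then the turn, a rotation vector about the tool's x, y, z as a fraction of full scale. A call has exactly 5 rows; each row shifts and turns the commanded pose from where the row before left it, along the tool's axes as they then stand; what a row does not reach is not made up. Full scale, the value 1, is 4 cm for a shift and 90 degrees for a turn. A row lasts 1/10 s, in which the tool goes at most 50 mm and 8.59 degrees, less where a joint would pass 70% of its speed; a pose out of reach is approached as far as the arm can. A call with a number of a shift or a turn outside -1 to 1 is refused whole. A call with a gripper value outside its range is refused whole. OPENING is the opening, from -1 (shut) to 1 (fully open), set as the call begins (- or left out, the last holds). The fingers move at their own pace and stop on an object; FORCE is the grip in N (left out, the last holds). Time passes only in rows, so rows that do not move let the fingers close, or fill a call up. It gives the time, the measured TCP pose, the force, the opening and the grip force at its end, in the units of the state.
- telemetry.sense(): the state, without advancing time (a new reading comes with each control period).
- snapshot(name): name is "scene" or "top" or "wrist"; returns a dict with "image" (480x640x3 uint8, red, green, blue), "depth" (480x640 float32, m along the optical axis (not along the pixel's ray), 0 where there is no reading), "camera_matrix" (3x3 intrinsics, pixels), "rvec" (rotation vector, rad) and "tvec" (3), from world to camera coordinates, as OpenCV has them. Camera axes: x right, y down, z forward; pixel columns grow to the right and rows downward; lengths in m; the calibration is good to about 2 mm. The wrist camera is an equidistant fisheye: a pixel r from the principal point sees the ray r / f radians off the axis. A picture is of the moment at which its call begins.
- manip.sign_off(): hands the job in; it is judged then, once.
The state is a dict: "t": time; "q": joint angles; "qd": joint speeds; "tau": joint torques, N m; "tcp_pos": TCP position; "tool_rot": TCP orientation; "force": force on the tool from outside, world axes, zero at the start; "ft_torque": the same for the moment, N m; "finger_gap": opening from 0.0 (shut) to 1.0 (fully open); "gripper_force": force on a finger pad.
Only numpy, scipy, OpenCV 4.12 (cv2) and the standard library are available. Lean on these libraries where they do the work, as an engineer would, in place of code of your own. Each camera call takes 0.05 s, during which the arm holds its last target. There are 200 camera calls.

TASK

The culture tub on the mixer has its lid lying loosely on the sealing ring: first press the lid down until it is fully seated and level on the tub's rim. Then take the stylus from its stand, reach it through the green-ringed hole of the control box and hold the recessed green run button fully down, and finish like that, with the stylus in the gripper still holding the button down so that the mixer keeps running. Leave the red stop button alone, do not run the mixer before the lid is seated, and do not shift the flask, the dishes or the bottle.

Things in the scene. Friction and masses are not known exactly. Their poses are not given: they have to be found in the camera images.
- lid: Round orange lid, yellow edge: disc 94 mm wide, 6 mm thick, flat top. Origin: centre of the disc's underside, z up. A plug 64 mm wide reaches 12 mm below it, into the tub. Starts level and centred, origin 7 mm above the rim; it must go down 7 mm to a hard stop. The ring resists with 10 N in all and stays where pushed; push on the middle with closed fingertips (well off-centre it tips).
- tub_rim (a point): Centre of the tub's mouth at rim height, 127 mm above the bench, z up. The white tub is 86 mm wide, 55 mm tall, wall 4 mm, clamped on the platform of a fixed white mixer (base 150 x 150 mm, 63 mm high). A blue split sealing ring inside the wall stands 7 mm above the rim before the lid is pressed.
- stylus: Stylus upright in its stand, 120 mm long, about 60 g. Origin: centre of its tip (lower end); z up along it. Steel rod 8 mm in diameter from 0 to 62 mm, black collar 26 mm wide from 62 to 67 mm, red round grip 18 mm wide from 67 to 120 mm. The collar rests on the stand, the tip hangs 8 mm above the bench. Loose: lift it straight up by 65 mm or more to clear the stand.
- stylus_grip (a point): Point on the stylus's axis, 98 mm above its tip, on the red grip: where to take hold of it from above.
- stand: Blue block 60 x 60 mm, 70 mm high, fixed, with a vertical through hole 13 mm in diameter in which the stylus stands. Origin: centre of its underside.
- control: Grey control box, 100 mm (its x) by 140 mm (its y), 80 mm high, fixed. Origin: centre of its underside. Two round vertical holes 18 mm in diameter in its top, 35 mm either side of the middle: a green ring marks the run button's hole (+y of the box), a red ring the stop button's (-y). The fingers do not fit in the holes.
- run_top (a point): Centre of the green run button's top face (16 mm in diameter), at the bottom of the green-ringed hole, 30 mm below the box's top and 50 mm above the bench when not pressed; it moves with the button. Pressed straight down.
- run (a joint): Travel of the green run button in m: 0 up, 0.006 fully down (hard stop). Spring: 1.5 N to start, 5 N at the bottom; it springs back when let go.
- stop_top (a point): Centre of the red stop button's top face, built like the run button, in the red-ringed hole. Not to be pressed.
- stop (a joint): Travel of the red stop button in m: 0 up, 0.006 fully down.
- flask: Bystander: glass conical flask with dark red contents, 76 mm across the foot, 98 mm tall. Origin: centre of its underside.
- dishes: Bystander: stack of three clear culture dishes, 86 mm across, 42 mm tall. Origin: centre of its underside.
- reagent: Bystander: squat green glass bottle with a white cap, 56 mm across, 85 mm tall. Origin: centre of its underside.
Things that resemble listed ones, but are neither listed nor needed, are in the scene too. What is meant by the lid is not blue or pink, and is the smaller of those in its own colour.

How it is judged:
By the outcome, as a careful person would: the job done as asked, in the order asked, and still so for the second after the job is handed in, while the arm keeps its last pose, push and grip.
It also fails if it takes over 61 s, if anything falls off the work surface, if the arm or the gripper's body presses on something with over 40 N, if the wrist force passes 120 N, or if a joint passes its speed limit or range.

## Working session

There is one attempt and no reset: what is moved stays moved. The work goes in short steps, Python scripts to look and compute and a shell command to move; the robot and the scene stay as the last step left them, time stands still between calls to the robot, and variables do not carry over. Pictures are saved under pics/ and viewed, at most 10 in all, crops included, and the job is handed in when it is done.

```bash
mkdir -p pics; python3 - <<'E'
from station import telemetry, snapshot, manip
import cv2,numpy as np
for n in("scene","top"):
    s=snapshot(n); np.savez(f"{n}0.npz",**s)
    cv2.imwrite(f"pics/{n}0.png",s["image"][:,:,::-1])
    R=cv2.Rodrigues(np.array(s["rvec"]))[0];print(n,s["camera_matrix"].tolist(),(-R.T@np.array(s["tvec"]).ravel()).round(3),R.round(2).tolist())
print(telemetry.sense(),manip.grip_depth)
E
```

```text
scene [[593.3222956066637, 0.0, 319.23860057716416], [0.0, 593.3222956066637, 242.7866873886998], [0.0, 0.0, 1.0]] [ 1.407 -0.219  0.783] [[0.36, 0.93, -0.01], [0.55, -0.22, -0.8], [-0.75, 0.28, -0.59]]
top [[436.5463646041315, 0.0, 314.10554438071716], [0.0, 436.5463646041315, 231.70922381991375], [0.0, 0.0, 1.0]] [0.395 0.1   1.183] [[0.01, -1.0, -0.02], [-0.99, -0.01, -0.15], [0.15, 0.02, -0.99]]
{'t': 0.1, 'q': array([ 1.16148752e+00,  5.28426186e-01,  1.43380154e+00, -5.10488965e-06,
        1.18141013e+00, -1.78512278e-01]), 'qd': array([ 9.85083521e-04, -1.86083243e-03, -3.89672816e-03,  4.61542643e-04,
       -1.84400052e-03, -6.11621180e-05]), 'tau': array([ 3.94882973e-04, -4.43304133e+01, -1.78586680e+01, -2.28289182e-04,
        3.92262067e-03, -1.00360143e-05]), 'tcp_pos': array([0.1426827 , 0.60781445, 0.23039022]), 'tool_rot': array([ 1.15141286e-01,  9.93348599e-01, -9.79433974e-04, -2.93985570e-04]), 'force': array([ 0.07474807,  0.597253  , -0.65040015]), 'ft_torque': array([-2.08363981e-02,  4.90441182e-06,  3.04389498e-02]), 'gripper_force': 0.0, 'finger_gap': 0.9997530160571881} 0.0187
```

View pics/scene0.png

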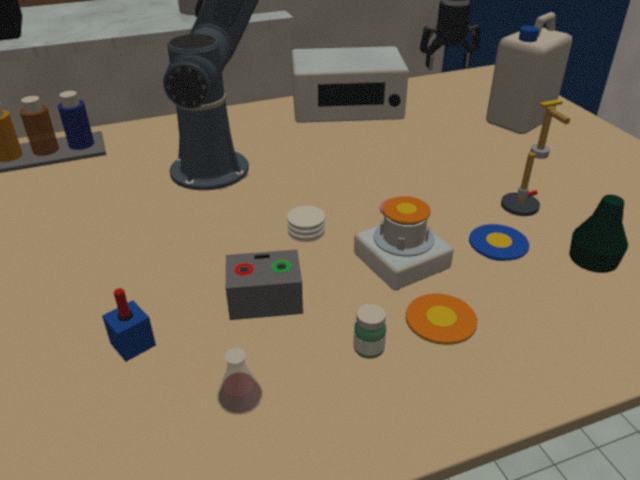

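View pics/top0.png

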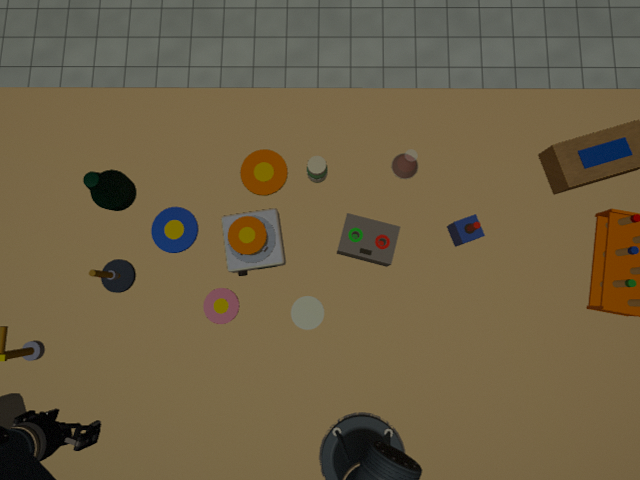

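Scene: the lid candidates are orange on the mixer (scene 407,209 / top 247,236), a larger orange disc on the bench (441,317 / 264,172), a blue one (499,241 / 175,229) and a pink one (top 221,306). I choose the orange one on the mixer, which is the smaller of the two oranges. The stylus is at scene 122,305 / top 473,228. The green ring is at 282,267 / 356,235 and the red ring at 244,269 / 382,241.

```bash
cat > h.py <<'E'
import cv2,numpy as np
def cam(s):
    return cv2.Rodrigues(np.array(s["rvec"]))[0],np.array(s["tvec"]).ravel(),s["camera_matrix"]
def ray(s,uv,fish=False):
    R,t,K=cam(s); d=(np.array(uv)-K[:2,2])/[K[0,0],K[1,1]]
    if fish:
        r=np.hypot(*d); v=np.r_[d/r*np.sin(r),np.cos(r)] if r>1e-9 else np.array([0,0,1.])
    else: v=np.r_[d,1]
    return -R.T@t,R.T@v/np.linalg.norm(v)
def plane(s,uv,z,fish=False):
    o,v=ray(s,uv,fish); return o+v*(z-o[2])/v[2]
def tri(rays):
    A=[np.eye(3)-np.outer(v,v) for o,v in rays]
    p=np.linalg.solve(sum(A),sum(a@o for a,(o,v) in zip(A,rays)))
    return p,[np.linalg.norm(a@(p-o)) for a,(o,v) in zip(A,rays)]
def mask(s,h,sm=120,vm=60):
    H=cv2.cvtColor(s["image"],cv2.COLOR_RGB2HSV); a,b=h
    m=(H[...,0]>=a)&(H[...,0]<=b) if a<=b else (H[...,0]>=a)|(H[...,0]<=b)
    return (m&(H[...,1]>sm)&(H[...,2]>vm)).astype(np.uint8)*255
def blob(s,h,near,rad,sm=120,vm=60):
    m=mask(s,h,sm,vm); z=np.zeros_like(m); cv2.circle(z,near,rad,255,-1)
    c=[k for k in cv2.findContours(m&z,cv2.RETR_EXTERNAL,cv2.CHAIN_APPROX_NONE)[0] if len(k)>=5]
    return max(c,key=cv2.contourArea)
E
python3 - <<'E'
from h import *
S={n:dict(np.load(f"{n}0.npz")) for n in("scene","top")}
for nm,h,ps,pt,r,z,sm in [("lid",(5,30),(407,209),(247,236),30,.14,170),("bigorange",(5,30),(441,317),(264,172),38,.006,170),("green",(50,70),(282,267),(356,235),14,.08,120),("red",(172,6),(244,269),(382,241),14,.08,120),("stylus",(172,6),(122,300),(473,228),20,.1,120)]:
    es=[]
    for n,p in(("scene",ps),("top",pt)):
        c=blob(S[n],h,p,r,sm); e=cv2.fitEllipse(c); es.append((S[n],e[0]))
        d=S[n]["depth"][int(e[0][1]),int(e[0][0])]
        o,v=ray(S[n],e[0]); P=o+v*d/(cam(S[n])[0]@v)[2]
        print(nm,n,np.round(e[0],1),np.round(e[1],1),"plane",plane(S[n],e[0],z).round(4),"depthpt",P.round(4),"width~",round(e[1][1]*d/S[n]["camera_matrix"][0,0],4), cv2.boundingRect(c))
    p,er=tri([ray(*x) for x in es]); print("   tri",p.round(4),np.round(er,4))
a=S["scene"]["image"][150:350,70:470]; b=S["top"]["image"][150:330,150:500]
a=cv2.resize(a[:,:,::-1],(800,400)); 
b=cv2.resize(S["top"]["image"][200:270,205:285,::-1],(228,200),interpolation=cv2.INTER_CUBIC); c=cv2.resize(S["top"]["image"][200:270,330:500,::-1],(486,200),interpolation=cv2.INTER_CUBIC)
o=np.zeros((600,800,3),np.uint8); o[:400]=a; o[400:,:228]=b; o[400:,240:726]=c; cv2.imwrite("pics/crop1.png",o)
E
```

```text
lid scene [406.  209.6] [25.4 46.4] plane [0.5505 0.2875 0.14  ] depthpt [0.5517 0.2868 0.1409] width~ 0.0913 (383, 197, 47, 27)
lid top [246.8 235.1] [37.  37.8] plane [0.545  0.2886 0.14  ] depthpt [0.5447 0.2882 0.1423] width~ 0.0914 (228, 216, 39, 39)
   tri [0.5457 0.2897 0.1364] [0.0005 0.0005]
bigorange scene [441.  318.3] [47.8 70.8] plane [0.728  0.2804 0.006 ] depthpt [0.7454 0.2676 0.026 ] width~ 0.1295 (406, 294, 71, 50)
bigorange top [263.6 171.9] [45.2 46.1] plane [0.743  0.2727 0.006 ] depthpt [0.7374 0.2699 0.0248] width~ 0.1267 (241, 149, 47, 47)
   tri [0.7394 0.2713 0.0192] [0.0006 0.0006]
green scene [280.9 265.8] [11.6 18.3] plane [0.5575 0.0234 0.08  ] depthpt [0.5505 0.0254 0.0742] width~ 0.035 (272, 260, 19, 13)
green top [355.2 234.5] [13.5 14.1] plane [0.5581 0.0225 0.08  ] depthpt [0.5625 0.0204 0.0504] width~ 0.0368 (348, 228, 15, 14)
   tri [0.5581 0.0228 0.0806] [0.0003 0.0003]
red scene [243.7 268.9] [12.1 19.5] plane [ 0.5407 -0.045   0.08  ] depthpt [ 0.536  -0.044   0.0762] width~ 0.037 (234, 263, 20, 13)
red top [382.  241.4] [13.8 14.5] plane [ 0.5411 -0.0456  0.08  ] depthpt [ 0.5457 -0.0501  0.0452] width~ 0.038 (375, 234, 15, 15)
   tri [ 0.5411 -0.0453  0.0804] [0.0002 0.0002]
stylus scene [121.4 302.4] [ 9.8 34.6] plane [ 0.5779 -0.269   0.1   ] depthpt [ 0.5911 -0.2682  0.1109] width~ 0.0583 (114, 288, 16, 29)
stylus top [476. 225.] [6.2 7. ] plane [ 0.5822 -0.2769  0.1   ] depthpt [ 0.5764 -0.2653  0.1333] width~ 0.017 (473, 222, 7, 7)
   tri [ 0.5818 -0.2718  0.1047] [0.0033 0.0033]
```

View pics/crop1.png

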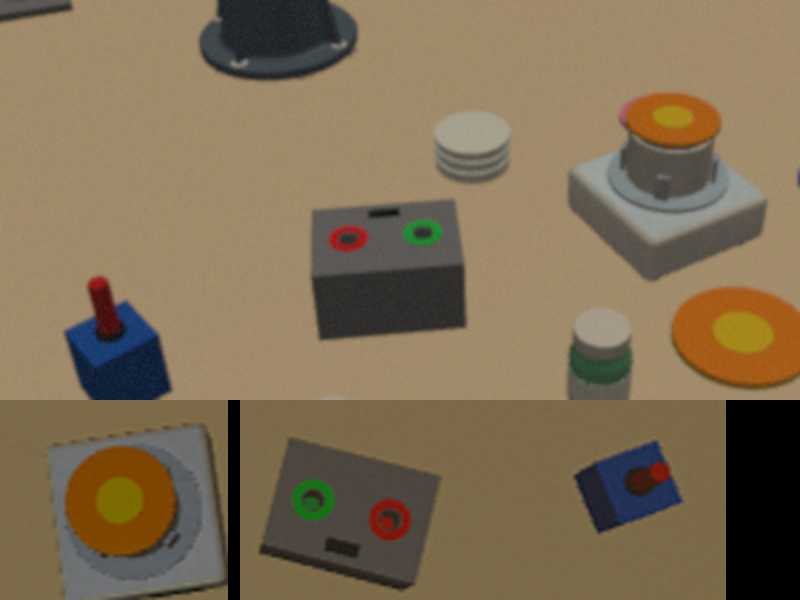

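The crop confirms the orange disc on the tub. Its centre is about (0.546, 0.2885), top at z≈0.139. The green-ringed hole is at (0.558, 0.023) with the box top at 0.080. The stylus is in the blue stand. I'll start moving towards the lid with the fingers shut.

```bash
cat > go.py <<'E'
# how far to a world target, in fractions of full scale along tool axes
import sys,numpy as np
from station import telemetry
from scipy.spatial.transform import Rotation as Rn
s=telemetry.sense(); R=Rn.from_quat(s["tool_rot"]); t=np.array(eval(sys.argv[1]))
print("t",s["t"],"tcp",s["tcp_pos"].round(4),"z",R.as_matrix()[:,2].round(4),"F",s["force"].round(2),"gap",round(s["finger_gap"],3),"total/0.04:",(R.inv().apply(t-s["tcp_pos"])/.04).round(3))
E
python3 - <<'E'
from h import *
S={n:dict(np.load(f"{n}0.npz")) for n in("scene","top")}
print("stylus top, top cam",plane(S["top"],(476,225),.128).round(4),plane(S["top"],(475,226),.128).round(4))
c=blob(S["scene"],(172,6),(122,300),20).reshape(-1,2); print(c[c[:,1]<292].mean(0), plane(S["scene"],(120,291.5),.128).round(4))
for n,p,r in(("scene",(130,330),40),("top",(465,230),30)):
    m=blob(S[n],(105,125),p,r,120,30); print(n,cv2.boundingRect(m),cv2.minAreaRect(m))
E
python3 -m crank '-.58 -.27 0 0 0 0;-.58 -.27 0 0 0 0;-.58 -.27 0 0 0 0;-.58 -.27 0 0 0 0;-.58 -.27 0 0 0 0' -1 40
python3 go.py '[.546,.2885,.18]'
```

```text
stylus top, top cam [ 0.5774 -0.2672  0.128 ] [ 0.5749 -0.2647  0.128 ]
[118.90909091 289.45454545] [ 0.583  -0.2663  0.128 ]
scene (103, 301, 51, 59) ((129.6000213623047, 329.7000427246094), (49.19349670410156, 43.37971878051758), 63.43495178222656)
top (454, 215, 30, 29) ((468.53448486328125, 228.58621215820312), (22.654830932617188, 22.840526580810547), 68.19859313964844)
t: 0.6
tcp_pos: [0.244, 0.5283, 0.2308]
tool_rot: [0.115, 0.993, -0.0, -0.0]
force: [-0.2, 0.4, 0.3]
finger_gap: 0.142
gripper_force: 0.0
t 0.6 tcp [0.244  0.5283 0.2308] z [-6.e-04 -9.e-04 -1.e+00] F [-0.16  0.41  0.29] gap 0.142 total/0.04: [-8.722 -4.11   1.271]
```

```bash
python3 -m crank '-.58 -.27 0 0 0 0;-.58 -.27 0 0 0 0;-.58 -.27 0 0 0 0;-.58 -.27 0 0 0 0;-.58 -.27 0 0 0 0' >/dev/null
python3 -m crank '-.58 -.27 .1 0 0 0;-.58 -.27 .1 0 0 0;-.58 -.27 .1 0 0 0;-.58 -.27 .1 0 0 0;-.58 -.27 .1 0 0 0' >/dev/null
python3 -m crank '-.5 -.25 .1 0 0 0;-.5 -.25 .1 0 0 0;-.5 -.25 .1 0 0 0;-.5 -.25 .1 0 0 0;-.3 -.1 .1 0 0 0' >/dev/null
python3 go.py '[.546,.2885,.15]'
python3 - <<'E'
from h import *
from station import snapshot
s=snapshot("wrist"); np.savez("w1.npz",**s); cv2.imwrite("pics/w1.png",s["image"][:,:,::-1])
s=snapshot("scene"); cv2.imwrite("pics/s1.png",s["image"][:,:,::-1])
E
```

```text
t 2.1 tcp [0.5251 0.306  0.1907] z [-5.e-04 -5.e-04 -1.e+00] F [ 0.37  0.59 -0.74] gap -0.002 total/0.04: [-0.608 -0.304  1.017]
```

View pics/w1.png

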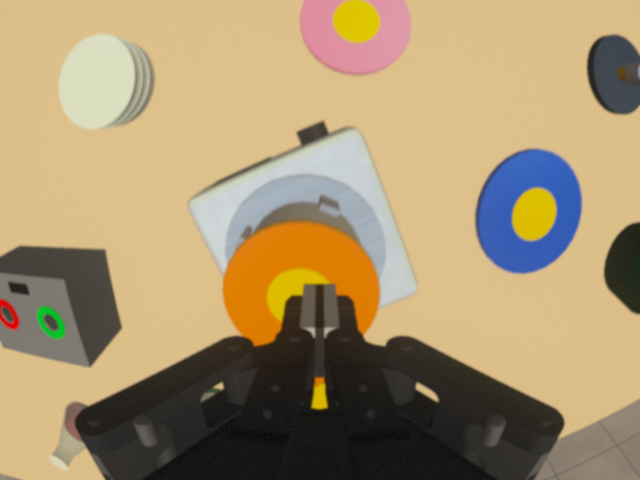

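The wrist picture shows the orange lid at about (301,300), with the fingertips near (320,290). I'll fit its outline and correct.

```bash
python3 - <<'E'
from h import *
from scipy.optimize import least_squares
s=dict(np.load("w1.npz")); c=cv2.convexHull(blob(s,(5,30),(301,300),100,150)).reshape(-1,2)
c=blob(s,(5,30),(301,300),100,150).reshape(-1,2); c=c[(c[:,1]<300)&((c[:,0]<275)|(c[:,1]<250)|(c[:,0]>365))]
for z in(.14,.134):
    P=np.array([plane(s,p,z,True) for p in c])
    r=least_squares(lambda x:np.hypot(P[:,0]-x[0],P[:,1]-x[1])-x[2],[.546,.288,.047],loss="soft_l1",f_scale=.001); print(z,r.x.round(4),len(c))
E
python3 -m crank '-.3 -.15 .2 0 0 0;-.3 -.15 .2 0 0 0;0 0 .2 0 0 0;0 0 .2 0 0 0;0 0 0 0 0 0'
python3 go.py '[.546,.2885,.141]'
```

```text
0.14 [0.5458 0.2886 0.0461] 226
0.134 [0.5488 0.2876 0.0475] 226
t: 2.7
tcp_pos: [0.5432, 0.2899, 0.1575]
tool_rot: [0.115, 0.993, -0.001, -0.002]
force: [0.1, 0.2, -0.3]
finger_gap: 0.004
gripper_force: 0.0
t 2.7 tcp [0.5432 0.2899 0.1575] z [-0.0039 -0.001  -1.    ] F [ 0.1   0.2  -0.31] gap 0.004 total/0.04: [-0.078 -0.017  0.412]
```

```bash
python3 -m crank '-.08 -.02 .2 0 0 0;0 0 .15 0 0 0;0 0 .05 0 0 0;0 0 .05 0 0 0;0 0 0 0 0 0'
python3 -m crank '0 0 .05 0 0 0;0 0 .05 0 0 0;0 0 .05 0 0 0;0 0 0 0 0 0;0 0 0 0 0 0'
python3 go.py '[.546,.2885,.132]'
```

```text
t: 3.2
tcp_pos: [0.5475, 0.2886, 0.1411]
tool_rot: [0.115, 0.993, -0.0, -0.0]
force: [-0.3, 1.1, 0.0]
finger_gap: -0.001
gripper_force: 0.0
t: 3.7
tcp_pos: [0.548, 0.2887, 0.137]
tool_rot: [0.115, 0.993, 0.0, 0.001]
force: [-1.8, -0.4, 7.7]
finger_gap: 0.006
gripper_force: 3.7
t 3.7 tcp [0.548  0.2887 0.137 ] z [ 1.4e-03  4.0e-04 -1.0e+00] F [-1.78 -0.44  7.68] gap 0.006 total/0.04: [ 0.047 -0.017  0.126]
```

```bash
python3 -m crank '0 0 .05 0 0 0;0 0 .05 0 0 0;0 0 .05 0 0 0;0 0 0 0 0 0;0 0 0 0 0 0'
python3 -m crank '0 0 .05 0 0 0;0 0 0 0 0 0;0 0 .05 0 0 0;0 0 0 0 0 0;0 0 0 0 0 0'
```

```text
t: 4.2
tcp_pos: [0.5481, 0.2887, 0.133]
tool_rot: [0.115, 0.993, 0.0, 0.001]
force: [-4.3, -1.8, 17.6]
finger_gap: 0.002
gripper_force: 8.6
t: 4.7
tcp_pos: [0.5481, 0.2888, 0.1329]
tool_rot: [0.115, 0.993, 0.0, 0.002]
force: [-10.4, -4.1, 36.1]
finger_gap: -0.003
gripper_force: 18.2
```

Hard stop reached: tip at z=0.1329 with force climbing past 10 N. I'll retract and check.

```bash
python3 -m crank '0 0 -.25 0 0 0;0 0 -.5 0 0 0;0 0 -.6 0 0 0;0 0 -.5 0 0 0;0 0 0 0 0 0' >/dev/null
python3 go.py '[.578,-.2665,.2]'
python3 -m crank '-.1 -.8 0 0 0 0;.1 -.8 0 0 0 0;.1 -.8 0 0 0 0;.1 -.8 0 0 0 0;.1 -.8 0 0 0 0' 1
python3 go.py '[.578,-.2665,.2]'
python3 - <<'E'
from h import *
from station import snapshot
from scipy.optimize import least_squares
S={n:snapshot(n) for n in("scene","top")}; es=[]
for n,p in(("scene",(407,212)),("top",(247,236))):
    s=S[n]; np.savez(f"{n}2.npz",**s); c=blob(s,(5,30),p,30,170); e=cv2.fitEllipse(c); es.append(ray(s,e[0])); print(n,np.round(e,1) if 0 else e, "rows",cv2.boundingRect(c))
    m=np.zeros(s["depth"].shape,np.uint8); cv2.drawContours(m,[c],-1,255,-1); m=cv2.erode(m,np.ones((5,5)))
    P=[]
    for v,u in zip(*np.nonzero(m)):
        o,r=ray(s,(u,v)); P.append(o+r*s["depth"][v,u]/(cam(s)[0]@r)[2])
    P=np.array(P); A=np.c_[P[:,:2]-P[:,:2].mean(0),np.ones(len(P))]; print("plane fit",np.linalg.lstsq(A,P[:,2],rcond=None)[0].round(4))
print(tri(es))
cv2.imwrite("pics/lid2.png",cv2.resize(S["scene"]["image"][180:290,340:470,::-1],(650,550),interpolation=cv2.INTER_CUBIC))
E
```

```text
t 5.2 tcp [0.5498 0.2893 0.2025] z [ 0.007   0.0022 -1.    ] F [ 1.01 -0.39 -0.38] gap 0.001 total/0.04: [ -3.862 -13.366   0.037]
t: 5.7
tcp_pos: [0.4982, 0.1344, 0.1981]
tool_rot: [0.115, 0.993, -0.0, -0.001]
force: [-0.3, -0.7, 0.9]
finger_gap: 0.846
gripper_force: 0.0
t 5.7 tcp [0.4982 0.1344 0.1981] z [-1.7e-03 -2.0e-04 -1.0e+00] F [-0.28 -0.69  0.89] gap 0.846 total/0.04: [-4.232 -9.302 -0.048]
scene ((405.8051452636719, 212.59832763671875), (25.55632972717285, 46.34457015991211), 94.31380462646484) rows (383, 200, 47, 27)
plane fit [ 0.514  -0.3055  0.1373]
top ((247.2309112548828, 235.51956176757812), (36.759334564208984, 37.50725555419922), 35.87726974487305) rows (229, 217, 37, 38)
plane fit [-1.0775 -1.3675  0.1385]
(array([0.54565273, 0.29005264, 0.12914518]), [np.float64(0.0005194793321303675), np.float64(0.0005194793321304073)])
```

View pics/lid2.png

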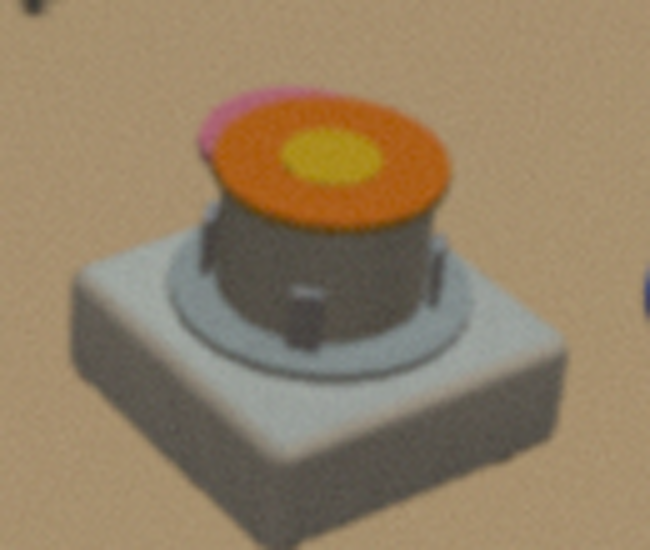

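The lid has dropped 7 mm by triangulation (0.1364→0.1291) and sits level. Its ellipse centre in the scene view is (406,212.6), with no gap above the tub. On to the stylus.

```bash
python3 -m crank '-.28 -.62 0 0 0 0;-.28 -.62 0 0 0 0;-.28 -.62 0 0 0 0;-.28 -.62 0 0 0 0;-.28 -.62 0 0 0 0' 1 >/dev/null
python3 -m crank '-.28 -.62 0 0 0 0;-.28 -.62 0 0 0 0;-.28 -.62 0 0 0 0;-.28 -.62 0 0 0 0;-.28 -.62 0 0 0 0' >/dev/null
python3 -m crank '-.25 -.6 0 0 0 0;-.2 -.5 0 0 0 0;-.2 -.4 0 0 0 0;-.2 -.3 0 0 0 0;0 0 0 0 0 0' >/dev/null
python3 go.py '[.578,-.2665,.2]'
python3 - <<'E'
from h import *
from station import snapshot
s=snapshot("wrist"); np.savez("w3.npz",**s); cv2.imwrite("pics/w3.png",s["image"][:,:,::-1])
E
```

```text
t 7.3 tcp [ 0.5694 -0.2109  0.1989] z [ 1.1e-03 -6.0e-04 -1.0e+00] F [-0.07  0.83  0.63] gap 0.999 total/0.04: [-0.528 -1.304 -0.026]
```

View pics/w3.png

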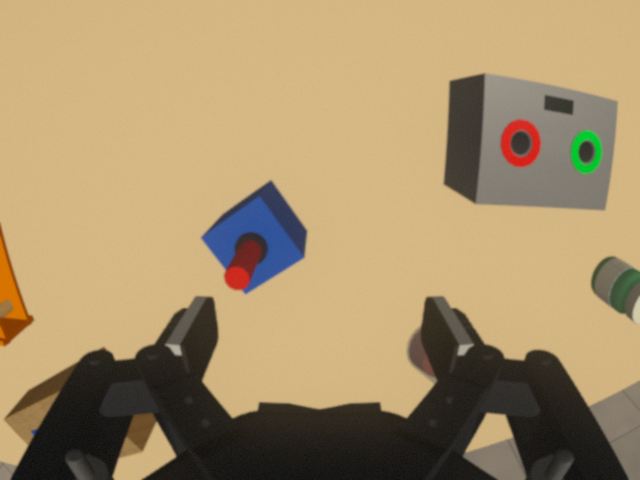

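The wrist view shows the stylus top at (237,277), its collar at (251,249), the stand around it, and the green ring at (586,152). I'll measure these.

```bash
python3 - <<'E'
from h import *
s=dict(np.load("w3.npz")); S={n:dict(np.load(f"{n}0.npz")) for n in("scene","top")}
print("top face",plane(s,(237,277),.128,True).round(4),"collar",plane(s,(251,248),.075,True).round(4))
print("tri top",tri([ray(s,(237,277),True),ray(S["top"],(476,225)),ray(S["scene"],(119.5,291))]))
e=cv2.fitEllipse(blob(s,(50,70),(586,152),30)); print("green",e[0],plane(s,e[0],.08,True).round(4),tri([ray(s,e[0],True),ray(S["top"],(355.2,234.5)),ray(S["scene"],(280.9,265.8))]))
E
```

```text
top face [ 0.5785 -0.2685  0.128 ] collar [ 0.5782 -0.2684  0.075 ]
tri top (array([ 0.57844644, -0.26798158,  0.12626559]), [np.float64(0.0012213932134408376), np.float64(0.0007535867192080169), np.float64(0.0010138137911735751)])
green (585.9177856445312, 151.70359802246094) [0.5583 0.023  0.08  ] (array([0.55811915, 0.02272038, 0.08056326]), [np.float64(0.00015732485600693173), np.float64(0.00035623749121922233), np.float64(0.0004350562610751877)])
```

```bash
python3 -m crank '-.2 -.4 0 0 0 0;-.2 -.4 0 0 0 0;-.15 -.34 0 0 0 0;0 -.2 0 0 0 0;0 0 0 0 0 0' 
python3 go.py '[.5784,-.268,.087]'
```

```text
t: 7.85
tcp_pos: [0.5772, -0.2682, 0.1992]
tool_rot: [0.116, 0.993, -0.0, -0.0]
force: [0.1, 0.0, -1.0]
finger_gap: 0.997
gripper_force: 0.0
t 7.85 tcp [ 0.5772 -0.2682  0.1992] z [-1.e-04 -2.e-04 -1.e+00] F [ 0.09  0.01 -1.04] gap 0.997 total/0.04: [-0.028  0.013  2.804]
```

```bash
python3 -m crank '-.03 .01 .6 0 0 0;0 0 .6 0 0 0;0 0 .6 0 0 0;0 0 .6 0 0 0;0 0 .4 0 0 0' >/dev/null
python3 -m crank '0 0 0 0 0 0;0 0 0 0 0 0;0 0 0 0 0 0;0 0 0 0 0 0;0 0 0 0 0 0' -1 60
python3 -m crank '0 0 0 0 0 0;0 0 0 0 0 0;0 0 0 0 0 0;0 0 0 0 0 0;0 0 0 0 0 0'
python3 go.py '[.5784,-.268,.087]'
```

```text
t: 8.85
tcp_pos: [0.5794, -0.2669, 0.0885]
tool_rot: [0.115, 0.993, -0.001, 0.001]
force: [0.4, -0.5, 2.0]
finger_gap: 0.199
gripper_force: 58.3
t: 9.35
tcp_pos: [0.5794, -0.2669, 0.0885]
tool_rot: [0.115, 0.993, -0.0, 0.001]
force: [-0.3, 0.5, 6.3]
finger_gap: 0.191
gripper_force: 58.4
t 9.35 tcp [ 0.5794 -0.2669  0.0885] z [ 0.0016 -0.0011 -1.    ] F [-0.34  0.48  6.26] gap 0.191 total/0.04: [ 0.017 -0.033  0.038]
```

The gripper is holding it. I'll lift straight up by 104 mm.

```bash
python3 -m crank '0 0 -.3 0 0 0;0 0 -.5 0 0 0;0 0 -.6 0 0 0;0 0 -.6 0 0 0;0 0 -.6 0 0 0'
python3 -m crank '.4 .6 0 0 0 0;.4 .6 0 0 0 0;.2 .4 0 0 0 0;0 0 0 0 0 0;0 0 0 0 0 0'
python3 go.py '[.558,.0228,.19]'
python3 - <<'E'
from h import *
from station import snapshot
o=[]
for n,p in(("scene",(0,0)),("top",(0,0))):
    s=snapshot(n); np.savez(f"{n}4.npz",**s)
    R,t,K=cam(s); from station import telemetry
    x=telemetry.sense()["tcp_pos"]; uv=cv2.projectPoints(x[None],s["rvec"],s["tvec"],K,None)[0].ravel(); print(n,uv)
    a,b=np.clip(uv.astype(int)-50,0,9999); print(n,"crop from",a,b); o.append(cv2.resize(s["image"][b:b+110,a:a+80,::-1],(400,550),interpolation=cv2.INTER_CUBIC))
cv2.imwrite("pics/held4.png",np.hstack(o))
s=snapshot("wrist"); np.savez("w4.npz",**s)
E
```

```text
t: 9.85
tcp_pos: [0.5783, -0.2662, 0.1924]
tool_rot: [0.115, 0.993, 0.0, -0.0]
force: [0.1, 0.7, -0.2]
finger_gap: 0.196
gripper_force: 58.6
t: 10.35
tcp_pos: [0.5551, -0.1954, 0.1915]
tool_rot: [0.115, 0.993, -0.001, 0.001]
force: [0.8, -0.7, -0.4]
finger_gap: 0.195
gripper_force: 58.7
t 10.35 tcp [ 0.5551 -0.1954  0.1915] z [ 0.001  -0.0012 -1.    ] F [ 0.84 -0.66 -0.41] gap 0.195 total/0.04: [1.173 5.328 0.032]
scene [153.55672443 242.89033297]
scene crop from 103 192
top [454.57939853 229.58640296]
top crop from 404 179
```

View pics/held4.png

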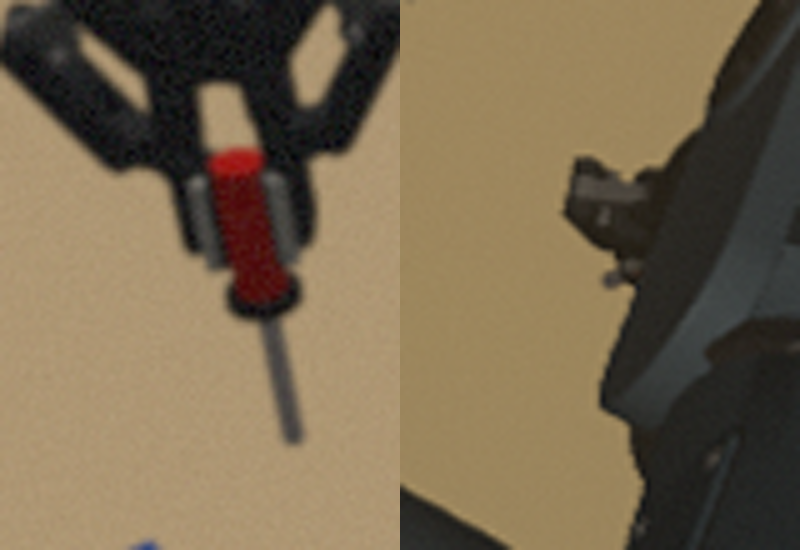

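Scene crop: the stylus hangs in the gripper with its top at px (150.6,224) and tip at (161.6,280). In the top view the tip shows at (446,235). I'll compute the tip position and tilt.

```bash
python3 - <<'E'
from h import *
S={n:dict(np.load(f"{n}4.npz")) for n in("scene","top")}
tcp=np.array([.5551,-.1954,.1915])
p,e=tri([ray(S["scene"],(161.6,279.8)),ray(S["top"],(446.2,235.4))]); print("tip",p.round(4),np.round(e,4))
print("scene on z=.112",plane(S["scene"],(161.6,279.8),.1122).round(4),"top",plane(S["top"],(446.2,235.4),.1122).round(4),"scene topface z=.232",plane(S["scene"],(150.6,224.5),.2322).round(4))
for n in S:
    for q in (tcp+[0,0,-.0793],tcp+[0,0,.0407]): print(n,cv2.projectPoints(q[None],S[n]["rvec"],S[n]["tvec"],S[n]["camera_matrix"],None)[0].ravel().round(1))
cv2.imwrite("pics/w4.png",dict(np.load("w4.npz"))["image"][:,:,::-1])
E
```

```text
tip [ 0.554  -0.1975  0.1102] [0.002 0.002]
scene on z=.112 [ 0.5575 -0.1957  0.1122] top [ 0.5534 -0.1989  0.1122] scene topface z=.232 [ 0.5606 -0.1946  0.2322]
scene [161.6 278.9]
scene [149.6 222.8]
top [444.7 234.7]
top [459.7 226.8]
```

View pics/w4.png

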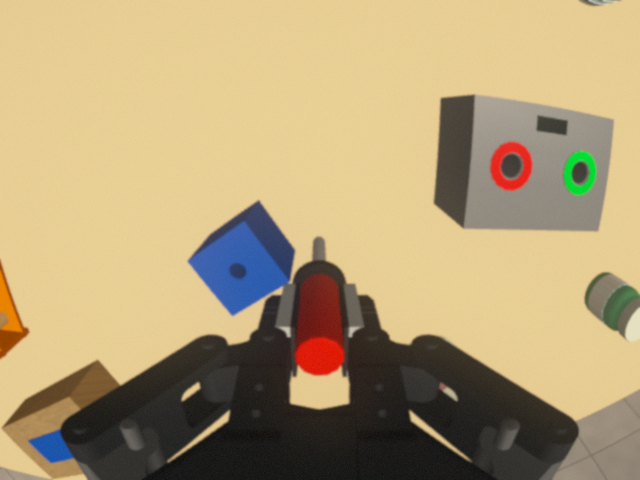

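The wrist picture shows the stylus centred between the pads with the tip at (319,240). Tip and axis match the TCP vertical to within about 2 mm. Next I move over the green hole, tip ≈0.11, above the box top.

```bash
python3 -m crank '.12 .55 0 0 0 0;.12 .55 0 0 0 0;.12 .55 0 0 0 0;.12 .55 0 0 0 0;.12 .55 0 0 0 0'>/dev/null
python3 -m crank '.12 .55 0 0 0 0;.12 .55 0 0 0 0;.12 .5 0 0 0 0;.12 .5 0 0 0 0;.1 .4 0 0 0 0'>/dev/null
python3 -m crank '0 0 0 0 0 0;0 0 0 0 0 0;0 0 0 0 0 0;0 0 0 0 0 0;0 0 0 0 0 0'>/dev/null
python3 go.py '[.558,.0228,.19]'
```

```text
t 12.0 tcp [0.5566 0.0194 0.1913] z [ 0.e+00 -2.e-04 -1.e+00] F [ 0.21  0.12 -0.43] gap 0.197 total/0.04: [-0.014  0.09   0.032]
```

Correct the last bit, lower to tip ≈0.09, and check with close views.

```bash
python3 -m crank '-.01 .09 .2 0 0 0;0 0 .2 0 0 0;0 0 .1 0 0 0;0 0 0 0 0 0;0 0 0 0 0 0'
python3 - <<'E'
from h import *
from station import snapshot,telemetry
x=telemetry.sense()["tcp_pos"]
s=snapshot("scene"); np.savez("scene5.npz",**s); w=snapshot("wrist"); np.savez("w5.npz",**w)
print(x, cv2.projectPoints(np.array([[.558,.0228,.08],x-[0,0,.0793]]),s["rvec"],s["tvec"],s["camera_matrix"],None)[0].reshape(-1,2))
a=cv2.resize(s["image"][215:295,230:310,::-1],(400,400),interpolation=cv2.INTER_CUBIC)
b=cv2.resize(w["image"][180:300,260:380,::-1],(400,400),interpolation=cv2.INTER_CUBIC)
cv2.imwrite("pics/over5.png",np.hstack([a,b]))
E
```

```text
t: 12.5
tcp_pos: [0.5577, 0.0236, 0.171]
tool_rot: [0.115, 0.993, -0.0, -0.0]
force: [0.8, 0.1, -0.7]
finger_gap: 0.191
gripper_force: 58.7
[0.55766429 0.0236366  0.17098623] [[280.71109818 266.04390179]
 [280.80506353 260.99627935]]
```

View pics/over5.png

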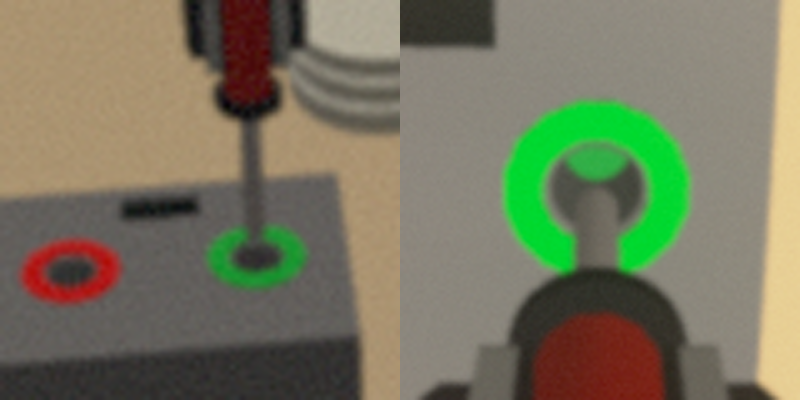

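The tip is at the ring centre in both views: scene px (280,262) against ring (281,266), and centred in x in the wrist view. Lowering through the hole.

```bash
python3 -m crank '0 0 .25 0 0 0;0 0 .25 0 0 0;0 0 .25 0 0 0;0 0 .15 0 0 0;0 0 0 0 0 0'
python3 -m crank '0 0 .05 0 0 0;0 0 .05 0 0 0;0 0 .05 0 0 0;0 0 0 0 0 0;0 0 0 0 0 0'
python3 -m crank '0 0 .05 0 0 0;0 0 .05 0 0 0;0 0 0 0 0 0;0 0 0 0 0 0;0 0 0 0 0 0'
```

```text
t: 13.1
tcp_pos: [0.5568, 0.0237, 0.1338]
tool_rot: [0.115, 0.993, 0.0, -0.002]
force: [0.0, 0.3, -0.8]
finger_gap: 0.196
gripper_force: 58.7
t: 13.6
tcp_pos: [0.5581, 0.0236, 0.1297]
tool_rot: [0.115, 0.993, -0.0, 0.0]
force: [-0.2, -0.0, 0.7]
finger_gap: 0.19
gripper_force: 58.8
t: 14.1
tcp_pos: [0.5581, 0.0236, 0.1256]
tool_rot: [0.115, 0.993, -0.0, 0.0]
force: [0.5, 0.5, 3.8]
finger_gap: 0.193
gripper_force: 59.0
```

```bash
python3 -m crank '0 0 .05 0 0 0;0 0 .05 0 0 0;0 0 0 0 0 0;0 0 0 0 0 0;0 0 0 0 0 0'
python3 -m crank '0 0 .05 0 0 0;0 0 0 0 0 0;0 0 .03 0 0 0;0 0 0 0 0 0;0 0 0 0 0 0'
```

```text
t: 14.6
tcp_pos: [0.5587, 0.0235, 0.124]
tool_rot: [0.115, 0.993, -0.0, 0.001]
force: [-3.2, 0.6, 18.6]
finger_gap: 0.196
gripper_force: 61.2
t: 15.1
tcp_pos: [0.5594, 0.0233, 0.1235]
tool_rot: [0.115, 0.993, -0.0, 0.003]
force: [-4.8, 0.5, 35.1]
finger_gap: 0.195
gripper_force: 62.6
```

The hard stop shows at z≈0.124. I'll ease off to a moderate push, firm up the grip, and confirm that it holds.

```bash
python3 -m crank '0 0 -.04 0 0 0;0 0 0 0 0 0;0 0 0 0 0 0;0 0 0 0 0 0;0 0 0 0 0 0' - 80
python3 -m crank '0 0 0 0 0 0;0 0 0 0 0 0;0 0 0 0 0 0;0 0 0 0 0 0;0 0 0 0 0 0'
python3 - <<'E'
from h import *
from station import snapshot,telemetry
s=snapshot("scene"); w=snapshot("wrist"); a=s["image"][190:390,210:490,::-1]
cv2.imwrite("pics/end6.png",np.vstack([cv2.resize(a,(560,400)),cv2.resize(w["image"][150:310,140:460,::-1],(560,200))[:200]]))
print(telemetry.sense()["force"])
E
```

```text
t: 15.6
tcp_pos: [0.559, 0.0234, 0.1238]
tool_rot: [0.115, 0.993, -0.0, 0.002]
force: [-5.0, 0.2, 26.9]
finger_gap: 0.191
gripper_force: 77.5
t: 16.1
tcp_pos: [0.559, 0.0234, 0.1237]
tool_rot: [0.115, 0.993, -0.0, 0.002]
force: [-5.1, -0.6, 28.0]
finger_gap: 0.19
gripper_force: 77.5
[-4.26318991 -0.03482206 26.31097509]
```

View pics/end6.png

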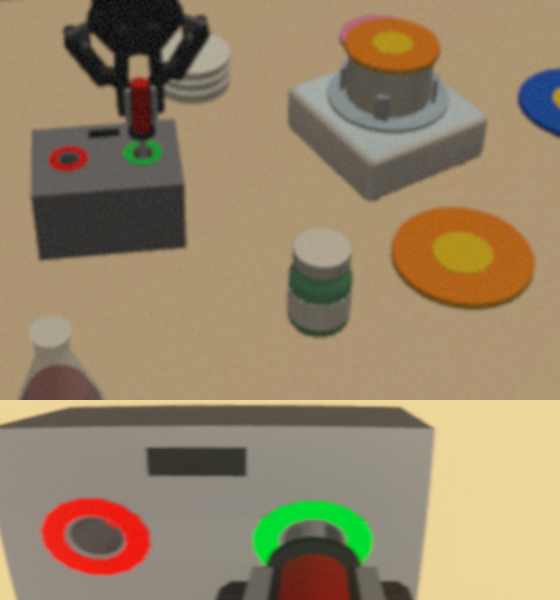

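The stylus is down the green hole (scene crop 142,150), the lid is level, and the bystanders have not moved. Tip depth is 0.0445 and the push is steady at 27 N against the stop, far above the 5 N spring.

```bash
python3 -c "
from station import manip
print(manip.sign_off())"
```

```text
the job is handed in; nothing more can be done
None
```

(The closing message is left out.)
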